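Hang the pen rack level on its stand

ROBOT

A 6-joint arm with a two-finger parallel gripper is mounted at the origin on a cart in front of the work surface, level with it; the furniture and walls round the work are solid. World frame = base frame: x ahead of the robot, y to its left, z up, the work surface at z = 0. Lengths are in m, angles in rad, forces in N, time in s.
With the tool pointing down it reaches from about 0.35 to 0.975 m from the base axis. Payload 4.9 kg.
Tool frame: the origin (TCP) lies on the centre line of the jaws, within the pads' length; the fingertips stand 25 mm ahead of it and the grasp point (between the pads) lies 6 mm ahead of it; z points along the fingers, y is the line along which they close (so a half turn about z gives the same grasp; the last joint's range is limited). The gripper opens to 85 mm and grips with 20 to 120 N. Pads are 22 mm wide; open, the fingers measure 114 mm over their backs; the gripper's body (76 mm by 85 mm) begins 54 mm behind the grasp point. The pads swing forward as they close: fully open they stand 13 mm farther back than shut.
Start: joints at [-1.303, 0.053, 1.613, -0, 1.476, -0.119], TCP at [0.236, -0.579, 0.256] pointing down, gripper open.
Joint ranges: [-3.01, 3.01], [-1.01, 2.22], [0.06, 2.58], [-1.02, 4.17], [0.09, 2.62], [-3.14, 3.14]. Speed limits (rad/s): [2.57, 2.57, 3.14, 3.14, 3.14, 3.14].

INTERFACE

Orientations are given as a unit quaternion [w, x, y, z].
In Python, from plant import state, grab_frame, get_calibration, job gives the robot as it stands. The module is installed in compiled form; this text tells all that it offers.
- The arm moves only by the tool move_arm, never from a script. Its argument "targets" is a list that holds one entry, the list of rows, each a list of 5 numbers: the opening in per cent of the stroke, from 0 (shut) to 100 (fully open), then the shift along the tool's x, y, z as a fraction of full scale, then the turn about the tool's z as a fraction of full scale. A call has 1 to 5 rows; each row shifts and turns the commanded pose from where the row before left it, along the tool's axes as they then stand; what a row does not reach is not made up. Full scale, the value 1, is 0.6 m for a shift and 6 degrees for a turn. A row lasts 1/12 s, in which the tool goes at most 41.7 mm and 7.16 degrees, less where a joint would pass 70% of its speed; a pose out of reach is approached as far as the arm can. A call with a number of a shift or a turn outside -1 to 1 is refused whole. A call with a gripper value outside its range is refused whole. The fingers move at their own pace and stop on an object; the grip force is fixed at half the most. Time passes only in rows, so rows that do not move let the fingers close. It gives the time, the measured TCP pose, the force, the opening and the grip force at its end, in the units of the state.
- state(): the state, without advancing time (a new reading comes with each control period).
- grab_frame(name): name is "scene" or "side" or "wrist"; returns the picture (384x512x3 uint8, red, green, blue); there is no depth.
- get_calibration(name): a dict with "vertical_fov" (degrees; the focal length in pixels is half the picture's height over the tangent of half this angle, whatever the lens; pixels are square), "cx", "cy" (the principal point, pixels), "R" (3x3) and "t" (3): a world point X has camera coordinates R X + t. Camera axes: x right, y down, z forward; pixel columns grow to the right and rows downward; lengths in m; the calibration is good to about 2 mm. The wrist camera is an equidistant fisheye: a pixel r from the principal point sees the ray r / f radians off the axis. A picture is of the moment at which its call begins: read the wrist's pose just before it. get_calibration takes no time and is no camera call; for the wrist camera it gives the pose at the moment of the call.
- job.job_done(): hands the job in; it is judged then, once.
The state is a dict: "time": time; "joint_pos": joint angles; "joint_vel": joint speeds; "joint_efforts": joint torques, N m; "tool_pos": TCP position; "tool_rot": TCP orientation; "contact_force": force on the tool from outside, world axes, zero at the start; "ft_torque": the same for the moment, N m; "gripper_width": opening from 0.0 (shut) to 1.0 (fully open); "grasp_force": force on a finger pad.
Only numpy, scipy, OpenCV 4.12 (cv2) and the standard library are available. Lean on these libraries where they do the work, as an engineer would, in place of code of your own. Each camera call takes 0.05 s, during which the arm holds its last target. There are 200 camera calls.

TASK

Pick up the pen rack and hang it on the stud of the rod stand by whichever of its seven holes lets it hang most nearly level, with the stud's head right through the hole and the hole resting on the neck behind it, then let go. The carrier that holds the stud was clamped on the rod by hand, so feel gently for the stud: a few newtons are plenty, and the slim rod must not be pushed hard. Leave the other things on the desk where they are.

Things in the scene. Friction and masses are not known exactly. Their poses are not given: they have to be found in the camera images.
- pen_rack: Pen rack, loose, standing upright on the desk: a flat walnut board 170 wide (its y), 8 thick (its x), 150 high (its z) with an aluminium strip across it; origin at the middle of its underside. Front and back are alike; it may be hung either way round. The top 20 mm is the plain edge to grip. Board alone about 0.13 kg, balanced about y = 0; about 0.43 kg with its pen holder.
- hole_strip (a point): Middle of the rack's aluminium strip, 103 mm above the rack's underside, axes as the rack. Seven round through holes, 11 mm in diameter, run along x through the strip, staggered: those at y = -27, -9, 9 and 27 mm lie 7 mm above this point (110 mm above the underside), those at y = -18, 0 and 18 mm lie 7 mm below it (96 mm).
- pen_holder (a joint): Solid brass pen holder, 50 wide (y), 36 deep (x) plus a 6 mm clamp screw on each face, 32 high, about 0.30 kg, clamped fast astride the rack's lower edge. Value: y of its middle in the rack's frame, m, -0.039 to 0.039. It differs from day to day and shifts the balance point of the whole rack to about y = 0.7 of this value.
- stand: Rod stand, fixed: dark round foot 120 across, 24 high; slim steel rod 10 thick with a 16 mm ball on top, 205 high in all. Origin at the middle of the foot's underside, z up the rod. A brass carrier (20 across, 20 high) clamped on the rod bears a level polished stud pointing along the stand's -x at y = 0. The rod gives like a spring, about 4 N per mm at the stud along x.
- stud_foot (a point): Point on the stand's origin at desk height, axes as the stand; the stud is 141 to 169 mm above it, set by hand and not measured. Along the stud: brass shoulder 18 across with front face at x = -49 mm; neck 5 mm thick from -49 to -61; head 9 mm across, back face at -61, bevelled from -64.5 to a blunt 6.8 mm nose at -67. The rack hangs with a hole on the neck.
- match_box: Red matchbox, 36 x 56 x 15, loose on the desk; bystander. Origin at the middle of its underside.
- stamp_tin: Green ink pad tin, 61 x 90 x 17, loose on the desk; bystander. Origin at the middle of its underside.
- ink_bottle: Dark blue ink bottle, 52 across and 58 high, loose on the blotter; bystander. Origin at the middle of its underside.
- rubber_stamp: Wooden hand stamp, 38 across and 74 high, loose on the blotter; bystander. Origin at the middle of its underside.

How it is judged:
By the outcome, as a careful person would: the job done as asked, in the order asked, and still so for the second after the job is handed in, with the robot touching nothing.
It also fails if it takes over 72 s, if anything falls off the work surface, if the arm or the gripper's body presses on something with over 40 N, if the wrist force passes 120 N, or if a joint passes its speed limit or range.

## Working session

There is one attempt and no reset: what is moved stays moved. The work goes in short steps, Python scripts to look and compute and a tool call to move; the robot and the scene stay as the last step left them, time stands still between calls to the robot, and variables do not carry over. Pictures are saved under pics/ and viewed, at most 10 in all, crops included, and the job is handed in when it is done.

Besides the shell and the picture viewer there is one more tool, called after "Emit:" in YAML: its name, and indented under it one key for each argument. move_arm: Moves the arm, as the interface text tells. Shift numbers are shares of 0.6 m and turn numbers shares of 6 degrees, none past 1 either way. Its arguments: {"type":"object","properties":{"targets":{"type":"array"}},"required":["targets"]}

```bash
mkdir -p pics; python3 - <<'E'
from plant import *
import cv2,numpy as np
s=state();print({k:np.round(v,3).tolist() for k,v in s.items()})
for n in ["scene","side","wrist"]:
    c=get_calibration(n);print(n,c["vertical_fov"],c["cx"],c["cy"],np.round(c["R"],4).tolist(),np.round(c["t"],4).tolist())
    f=grab_frame(n);np.save(f"{n}0.npy",f);cv2.imwrite(f"pics/{n}0.png",f[:,:,::-1])
E
```

```text
{'time': 0.0, 'joint_pos': [-1.303, 0.053, 1.614, 0.0, 1.476, -0.119], 'joint_vel': [-0.001, 0.0, -0.0, -0.0, -0.0, -0.0], 'joint_efforts': [-0.0, -39.368, -37.018, -0.0, 0.007, 0.0], 'tool_pos': [0.236, -0.578, 0.255], 'tool_rot': [-0.001, 0.981, 0.192, -0.0], 'contact_force': [0.38, -0.095, 0.416], 'ft_torque': [0.024, -0.071, -0.023], 'grasp_force': 0.0, 'gripper_width': 1.0}
scene 42.95218490779976 261.21515693622734 197.00394228694026 [[-0.7686, -0.6395, 0.0186], [-0.4582, 0.53, -0.7135], [0.4464, -0.5569, -0.7004]] [0.4264, 0.3113, 1.0178]
side 55.27574187848125 257.2230316993269 190.54058807314755 [[0.9605, -0.2777, -0.0161], [-0.1942, -0.628, -0.7536], [0.1991, 0.727, -0.6572]] [-0.5155, 0.1897, 0.8163]
wrist 65.70646984690485 255.59187622424307 192.8709147968077 [[0.3766, -0.9264, -0.002], [-0.8743, -0.3562, 0.3297], [-0.3061, -0.1224, -0.9441]] [-0.6248, -0.042, 0.3816]
```

View pics/scene0.png

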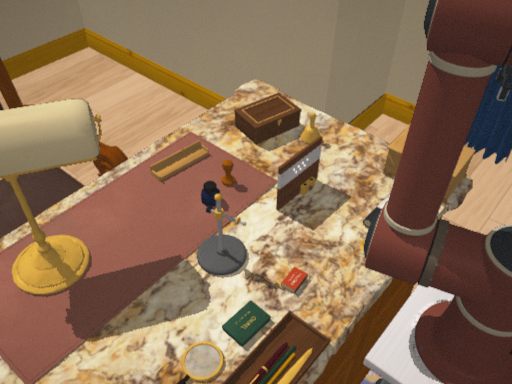

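View pics/side0.png

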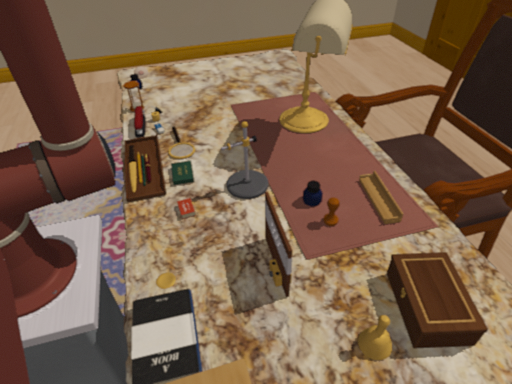

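The rack stands at scene (299,172) and side (278,245). The stand foot is at scene (221,255) and side (247,184), with the ball near (219,198) in the scene view. I'll enlarge both.

```bash
python3 - <<'E'
import cv2,numpy as np
a=np.load("scene0.npy")[130:280,190:340];b=np.load("side0.npy")[110:300,215:310]
a=cv2.resize(a,None,fx=3.4,fy=3.4,interpolation=cv2.INTER_CUBIC);b=cv2.resize(b,None,fx=3,fy=3,interpolation=cv2.INTER_CUBIC)
h=max(a.shape[0],b.shape[0]);o=np.zeros((h,a.shape[1]+b.shape[1],3),np.uint8)
o[:a.shape[0],:a.shape[1]]=a;o[:b.shape[0],a.shape[1]:]=b
print(o.shape,a.shape);cv2.imwrite("pics/crop1.png",o[:,:,::-1])
E
```

```text
(570, 795, 3) (510, 510, 3)
```

View pics/crop1.png

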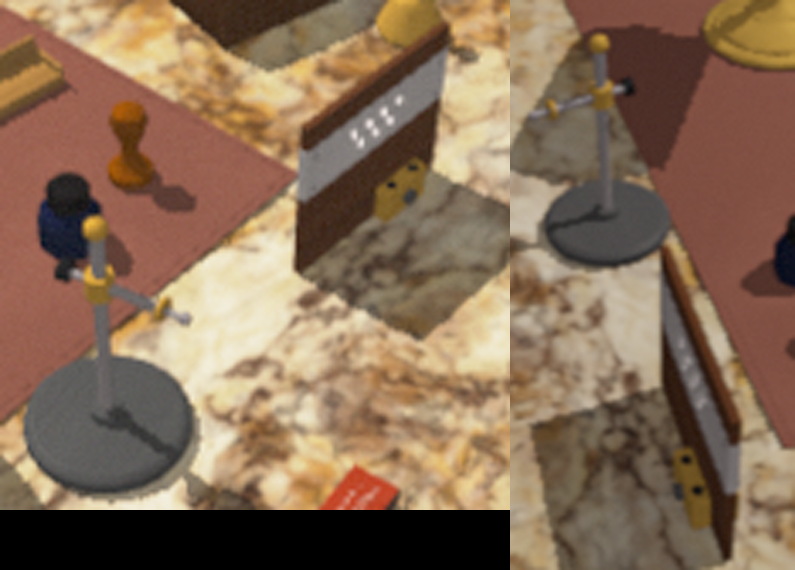

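Crop: stand ball (95,229), carrier (100,284), shoulder (162,308) and nose (186,319). The rack's top edge runs from (302,127) to (447,28), and the brass holder is nearer its far end. In the side view the ball is at (599,43), shoulder (553,108) and nose (533,114). Next I'll triangulate these.

```bash
cat > h.py <<'E'
from plant import *
import numpy as np,cv2
def ray(n,u,v,c=None):
    c=c or get_calibration(n);R=np.array(c["R"]);t=np.array(c["t"]);f=192/np.tan(np.radians(c["vertical_fov"]/2))
    a=(u-c["cx"])/f;b=(v-c["cy"])/f
    if n=="wrist":
        r=np.hypot(a,b);d=np.array([a/r*np.sin(r),b/r*np.sin(r),np.cos(r)])
    else: d=np.array([a,b,1.])
    d=R.T@d;return -R.T@t,d/np.linalg.norm(d)
def plane(n,u,v,z,c=None):
    o,d=ray(n,u,v,c);return o+d*(z-o[2])/d[2]
def vplane(n,u,v,p,nn,c=None):
    o,d=ray(n,u,v,c);return o+d*(np.dot(p-o,nn)/np.dot(d,nn))
def tri(rs):
    A=0;b=0
    for o,d in rs:
        P=np.eye(3)-np.outer(d,d);A=A+P;b=b+P@o
    x=np.linalg.solve(A,b);return x,[float(np.linalg.norm((np.eye(3)-np.outer(d,d))@(x-o))) for o,d in rs]
E
python3 - <<'E'
from h import *
np.set_printoptions(precision=4,suppress=True)
S=lambda x,y:("scene",190+(x+.5)/3.4-.5,130+(y+.5)/3.4-.5)
D=lambda x,y:("side",215+(x-510+.5)/3-.5,110+(y+.5)/3-.5)
for nm,a,b in [("ball",(95,229),(599,43)),("carrier",(100,284),(603,96)),("shoulder",(162,308),(553,108)),("nose",(187,319),(531,114)),("topfar/left",(303,126),(740,430)),("topright",(447,27),(740,430)),("topleft",(303,126),(666,250))]:
    print(nm,*tri([ray(*S(*a)),ray(*D(*b))]))
# top edge at z=.15
for p in [(303,126),(447,27)]: print("sc top",plane(*S(*p),.15))
for p in [(666,250),(738,432)]: print("sd top",plane(*D(*p),.15))
print("bot",plane(*S(298,270),0),plane(*D(728,556),0))
for n in["scene","side"]:
    f=np.load(n+"0.npy").astype(int);mx=f.max(2);mn=f.min(2)
    m=((mx-mn<22)&(mx<110)&(mx>40)).astype(np.uint8)
    if n=="scene": m[:225]=0;m[285:]=0;m[:,:190]=0;m[:,255:]=0
    else: m[:168]=0;m[200:]=0;m[:,:220]=0;m[:,275:]=0
    k=cv2.findContours(m,0,1)[0];k=max(k,key=cv2.contourArea);e=cv2.fitEllipse(cv2.convexHull(k));print(n,e,plane(n,*e[0],.014))
E
```

```text
ball [0.5513 0.1557 0.1984] [0.0004887173866270842, 0.0004887173866269653]
carrier [0.552  0.1539 0.147 ] [0.0008622120497904939, 0.0008622120497903521]
shoulder [0.5062 0.1452 0.1495] [0.0010837371480607143, 0.0010837371480606007]
nose [0.4871 0.1422 0.1498] [0.0005535808707923858, 0.0005535808707923991]
topfar/left [ 0.5904 -0.1398  0.0517] [0.01952571626188528, 0.019525716261885224]
topright [ 0.539  -0.221   0.1453] [0.001070973051009644, 0.0010709730510098671]
topleft [ 0.5459 -0.0528  0.1489] [0.0010008851842979124, 0.0010008851842978539]
sc top [ 0.5463 -0.0521  0.15  ]
sc top [ 0.5346 -0.2153  0.15  ]
sd top [ 0.5445 -0.0547  0.15  ]
sd top [ 0.5369 -0.2251  0.15  ]
bot [ 0.5456 -0.0555  0.    ] [ 0.5406 -0.2137  0.    ]
scene ((220.6692657470703, 251.06932067871094), (48.27692413330078, 50.776100158691406), 154.96429443359375) [0.5533 0.1542 0.014 ]
side ((246.54273986816406, 183.86178588867188), (30.37529182434082, 41.4854850769043), 83.51943969726562) [0.548  0.1455 0.014 ]
```

```bash
cat >> h.py <<'E'
def theta():
    w,x,y,z=state()["tool_rot"];return np.degrees(2*np.arctan2(y,x))
def plan(p,th,n,grip=100,p0=None,t0=None):
    """rows in tool axes, fixed per row; tool pointing down"""
    p0=np.array(state()["tool_pos"] if p0 is None else p0);t0=theta() if t0 is None else t0
    D=(np.array(p)-p0)/n;dt=(th-t0)/n;rows=[]
    for i in range(n):
        a=np.radians(t0+i*dt);c,s=np.cos(a),np.sin(a)
        rows.append([grip]+[round(float(v),4) for v in ((c*D[0]+s*D[1])/.6,(s*D[0]-c*D[1])/.6,-D[2]/.6,-dt/6)])
    for i in range(0,n,5): print(rows[i:i+5])
E
python3 - <<'E'
from h import *
np.set_printoptions(precision=4,suppress=True)
ey=np.array([.0097,.1667,0]);ey/=np.linalg.norm(ey);ex=np.array([ey[1],-ey[0],0]);c=np.array([.541,-.137,0])
S=lambda x,y:("scene",190+(x+.5)/3.4-.5,130+(y+.5)/3.4-.5)
for p in [(376,186),(424,158),(376,220),(424,190)]:
    q=vplane(*S(*p),c-.018*ex,ex);print("holder",(q-c)@ey,q[2])
for p in [(303,126),(447,27),(298,270),(356,139),(400,100)]:
    q=vplane(*S(*p),c-.004*ex,ex);print("board",(q-c)@ey,q[2])
f=np.load("scene0.npy");hsv=cv2.cvtColor(f,cv2.COLOR_RGB2HSV)
m=cv2.inRange(hsv,(18,120,90),(30,255,255));m[:170]=0;m[205:]=0;m[:,:295]=0;m[:,325:]=0
k=max(cv2.findContours(m,0,1)[0],key=cv2.contourArea)
Y=[];Z=[]
for u,v in k[:,0]:
    q=vplane("scene",u,v,c-.018*ex,ex);Y.append((q-c)@ey);Z.append(q[2])
print("mask",min(Y),max(Y),min(Z),max(Z),cv2.boundingRect(k))
cal=get_calibration("wrist");print("cam",-np.array(cal["R"]).T@cal["t"],state()["tool_pos"],theta())
plan([.541,-.137,.255],86.7,14)
E
```

```text
holder 0.014820677976210924 0.0563877228264148
holder -0.045918574063737796 0.0462330896358184
holder 0.010189723910608274 0.016605162337867352
holder -0.05180281190647203 0.007434762402471207
board 0.09041611014123412 0.15593406375941532
board -0.07532040212605706 0.15294410830143423
board 0.0863770423491216 0.006271615746418546
board 0.026993525074245572 0.1036840083004037
board -0.024250047202211623 0.11106296137968075
mask -0.04973220030171977 0.01375207530576981 0.005952722480935924 0.05413689183149295 (300, 177, 15, 18)
cam [ 0.3154 -0.5472  0.373 ] [ 0.2356 -0.5784  0.2553] 22.161220888340583
[[100, 0.0535, -0.035, 0.0, -0.7683], [100, 0.0561, -0.0305, 0.0, -0.7683], [100, 0.0584, -0.0259, 0.0, -0.7683], [100, 0.0603, -0.0212, 0.0, -0.7683], [100, 0.0618, -0.0162, 0.0, -0.7683]]
[[100, 0.0629, -0.0112, 0.0, -0.7683], [100, 0.0636, -0.0061, 0.0, -0.7683], [100, 0.0639, -0.001, 0.0, -0.7683], [100, 0.0638, 0.0041, 0.0, -0.7683], [100, 0.0632, 0.0093, 0.0, -0.7683]]
[[100, 0.0623, 0.0143, 0.0, -0.7683], [100, 0.0609, 0.0193, 0.0, -0.7683], [100, 0.0592, 0.0241, 0.0, -0.7683], [100, 0.057, 0.0288, 0.0, -0.7683]]
```

```bash
python3 -c "
from h import *
plan([.46,-.15,.255],86.7,13)"
```

```text
[[100, 0.0474, -0.04, 0.0, -0.8274], [100, 0.0506, -0.0358, 0.0, -0.8274], [100, 0.0535, -0.0312, 0.0, -0.8274], [100, 0.056, -0.0265, 0.0, -0.8274], [100, 0.0581, -0.0215, 0.0, -0.8274]]
[[100, 0.0598, -0.0164, 0.0, -0.8274], [100, 0.061, -0.0112, 0.0, -0.8274], [100, 0.0617, -0.0059, 0.0, -0.8274], [100, 0.062, -0.0005, 0.0, -0.8274], [100, 0.0618, 0.0048, 0.0, -0.8274]]
[[100, 0.0612, 0.0102, 0.0, -0.8274], [100, 0.06, 0.0154, 0.0, -0.8274], [100, 0.0585, 0.0206, 0.0, -0.8274]]
```

Emit:
move_arm:
  targets:
    - [[100,0.047,-0.04,0,-0.827],[100,0.051,-0.036,0,-0.827],[100,0.054,-0.031,0,-0.827],[100,0.056,-0.027,0,-0.827],[100,0.058,-0.022,0,-0.827]]

```text
time: 0.57
tool_pos: [0.3222, -0.4118, 0.2558]
tool_rot: [-0.0, 0.916, 0.4, 0.0]
contact_force: [-0.3, 0.4, 0.0]
gripper_width: 1.0
grasp_force: 0.0
```

Emit:
move_arm:
  targets:
    - [[100,0.06,-0.016,0,-0.827],[100,0.061,-0.011,0,-0.827],[100,0.062,-0.006,0,-0.827],[100,0.062,0,0,-0.827],[100,0.062,0.005,0,-0.827]]

```text
time: 0.98
tool_pos: [0.4093, -0.247, 0.2561]
tool_rot: [0.0, 0.809, 0.588, 0.0]
contact_force: [0.3, -0.6, -0.3]
gripper_width: 0.999
grasp_force: 0.0
```

Emit:
move_arm:
  targets:
    - [[100,0.061,0.01,0,-0.827],[100,0.06,0.015,0,-0.827],[100,0.058,0.021,0,-0.827],[100,0,0,0,0],[100,0,0,0,0]]

```text
time: 1.4
tool_pos: [0.461, -0.1488, 0.256]
tool_rot: [-0.0, 0.726, 0.687, -0.0]
contact_force: [-0.7, -1.2, 0.1]
gripper_width: 1.0
grasp_force: 0.0
```

```bash
python3 - <<'E'
from h import *
import pickle
c=get_calibration("wrist");f=grab_frame("wrist");pickle.dump((c,f),open("w1.pkl","wb"))
s=state();print(s["tool_pos"],theta(),s["time"],s["ft_torque"])
cv2.imwrite("pics/w1.png",cv2.resize(f,(800,600),interpolation=cv2.INTER_CUBIC)[:,:,::-1])
E
```

```text
[ 0.46058068 -0.14997069  0.2559787 ] 86.71816284816768 1.45 [ 0.07851846  0.00684443 -0.01419062]
```

View pics/w1.png

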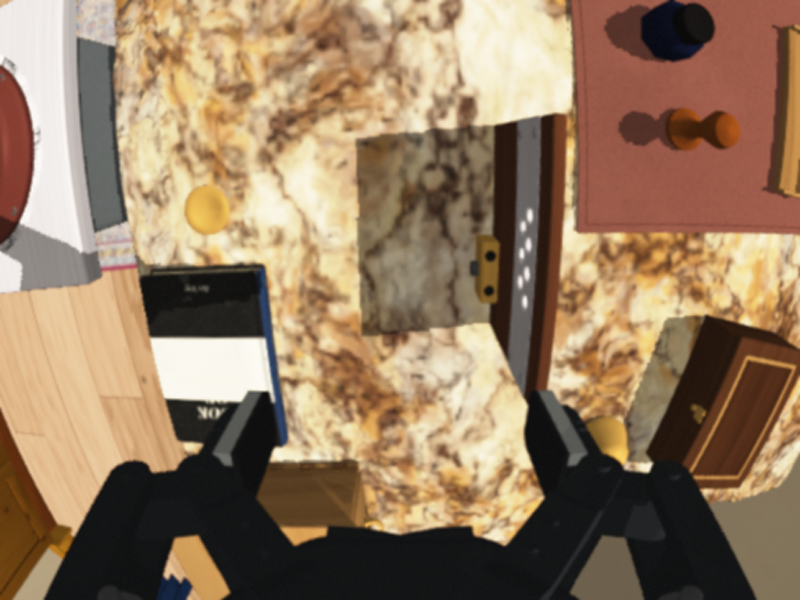

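Wrist view: the board's lower edge runs (496,125) to (492,322), the holder spans rows 236–303 at column ~487 with its screw at (473,268), and the holes sit at columns 519–531 and rows 214–302.

```bash
python3 - <<'E'
from h import *
import pickle
np.set_printoptions(precision=4,suppress=True)
c,f=pickle.load(open("w1.pkl","rb"))
P=lambda x,y,z:plane("wrist",(x+.5)*.64-.5,(y+.5)*.64-.5,z,c)
for n,a in dict(bot1=(497,126,0),bot2=(492,322,0),top1=(557,116,.15),top1b=(567,115,.15)).items(): print(n,P(*a))
for z in(.03,.05): print("holder",z,P(478,236,z),P(478,303,z),P(497,236,z),P(495,303,z))
print("screw",P(473,268,.016),P(473,268,.03))
g=cv2.cvtColor(f,cv2.COLOR_RGB2GRAY).astype(float)
m=(f.min(2)>200).astype(np.uint8);m[:125]=0;m[205:]=0;m[:,:325]=0;m[:,345:]=0
n,l,st,ct=cv2.connectedComponentsWithStats(m)
for i in range(1,n): print(ct[i]/.64,st[i,4],plane("wrist",*ct[i],.103,c))
E
```

```text
bot1 [ 0.5446 -0.051   0.    ]
bot2 [ 0.5387 -0.218   0.    ]
top1 [ 0.5439 -0.0511  0.15  ]
top1b [ 0.5492 -0.0504  0.15  ]
holder 0.03 [ 0.5218 -0.1349  0.03  ] [ 0.5214 -0.1888  0.03  ] [ 0.5365 -0.1354  0.03  ] [ 0.5352 -0.1896  0.03  ]
holder 0.05 [ 0.5186 -0.1308  0.05  ] [ 0.5182 -0.1816  0.05  ] [ 0.5325 -0.1313  0.05  ] [ 0.5312 -0.1823  0.05  ]
screw [ 0.5196 -0.1638  0.016 ] [ 0.5176 -0.1599  0.03  ]
[529.2411 214.8438] 14 [ 0.542  -0.1082  0.103 ]
[522.6562 225.7812] 8 [ 0.5379 -0.1148  0.103 ]
[527.7644 244.2308] 13 [ 0.5412 -0.1263  0.103 ]
[521.0938 253.125 ] 10 [ 0.537  -0.1318  0.103 ]
[526.2019 273.1971] 13 [ 0.5406 -0.1447  0.103 ]
[519.6181 280.9028] 9 [ 0.5364 -0.1495  0.103 ]
[524.2898 301.1364] 11 [ 0.5399 -0.163   0.103 ]
```

```bash
python3 - <<'E'
import pickle,cv2
c,f=pickle.load(open("w1.pkl","rb"))
a=f[135:210,290:370];cv2.imwrite("pics/w1z.png",cv2.resize(a,None,fx=7,fy=7,interpolation=cv2.INTER_CUBIC)[:,:,::-1])
E
```

```text
(no output)
```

View pics/w1z.png

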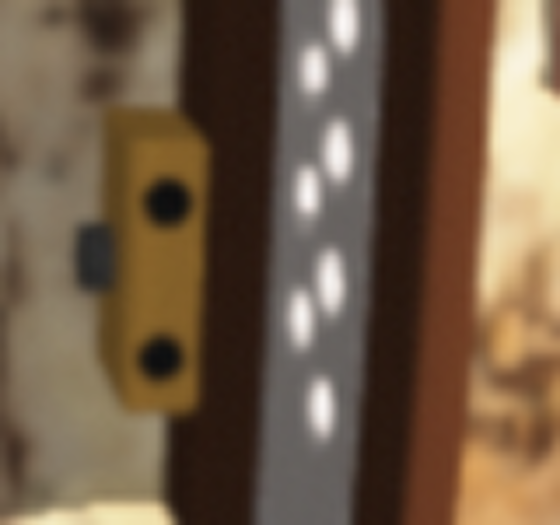

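Zoomed, the holder's top face spans rows 140–412, its +y side face shows at rows 108–140, and the pen holes are at (168,201) and (160,357).

```bash
python3 - <<'E'
from h import *
import pickle
np.set_printoptions(precision=4,suppress=True)
c,f=pickle.load(open("w1.pkl","rb"))
P=lambda x,y,z:plane("wrist",290+(x+.5)/7-.5,135+(y+.5)/7-.5,z,c)
ey=np.array([.0353,.9994])*0+np.array([.0355,.99937])
for z in(.02,.03,.032,.04,.05):
    a,b=P(126,140,z),P(125,412,z);h=(P(168,201,z)+P(160,357,z))/2
    print(z,"w",(a-b)[1],"mid",((a+b)/2)[:2],"penholes",h[:2],"inner",P(208,145,z)[:2],P(198,413,z)[:2])
for z in (0,.01,.018): print("bottom",z,P(104,108,z),P(102,360,z))
# holes: bright spot = see-through part of hole; upper/lower
for p,z in [((344,20),.11),((314,70),.096),((338,150),.11),((307,192),.096),((331,282),.11),((301,319),.096),((321,407),.11)]: print(P(*p,z)[:2])
E
```

```text
0.02 w 0.05043950122912971 mid [ 0.5254 -0.1669] penholes [ 0.5323 -0.1675] inner [ 0.5403 -0.1431] [ 0.5388 -0.1931]
0.03 w 0.04901331165366968 mid [ 0.5237 -0.164 ] penholes [ 0.5305 -0.1646] inner [ 0.5382 -0.1409] [ 0.5367 -0.1894]
0.032 w 0.04872807373857768 mid [ 0.5234 -0.1634] penholes [ 0.5301 -0.164 ] inner [ 0.5378 -0.1405] [ 0.5363 -0.1887]
0.04 w 0.04758712207820964 mid [ 0.5221 -0.1611] penholes [ 0.5286 -0.1616] inner [ 0.5361 -0.1387] [ 0.5347 -0.1858]
0.05 w 0.04616093250274958 mid [ 0.5204 -0.1582] penholes [ 0.5268 -0.1587] inner [ 0.5341 -0.1365] [ 0.5327 -0.1822]
bottom 0 [ 0.5249 -0.1398  0.    ] [ 0.524  -0.1886  0.    ]
bottom 0.01 [ 0.5233 -0.1378  0.01  ] [ 0.5225 -0.1853  0.01  ]
bottom 0.018 [ 0.5221 -0.1362  0.018 ] [ 0.5212 -0.1826  0.018 ]
[ 0.54  -0.107]
[ 0.5396 -0.1162]
[ 0.5394 -0.1244]
[ 0.5388 -0.1335]
[ 0.5388 -0.1426]
[ 0.5383 -0.1521]
[ 0.5379 -0.1605]
```

```bash
python3 -c "
from h import *
plan([.5424,-.155,.255],87.5,3)
plan([.5424,-.155,.152],87.5,5,p0=[.5424,-.155,.256],t0=87.5)"
```

```text
[[100, -0.0002, 0.0455, 0.0005, -0.0434], [100, -0.0004, 0.0455, 0.0005, -0.0434], [100, -0.0006, 0.0455, 0.0005, -0.0434]]
[[100, 0.0, 0.0, 0.0347, -0.0], [100, 0.0, 0.0, 0.0347, -0.0], [100, 0.0, 0.0, 0.0347, -0.0], [100, 0.0, 0.0, 0.0347, -0.0], [100, 0.0, 0.0, 0.0347, -0.0]]
```

Emit:
move_arm:
  targets:
    - [[100,0,0.0455,0,-0.043],[100,0,0.0455,0,-0.043],[100,0,0.0455,0,-0.043],[100,0,0,0.02,0],[100,0,0,0.03,0]]

```text
time: 1.87
tool_pos: [0.5437, -0.157, 0.2275]
tool_rot: [0.002, 0.724, 0.69, 0.0]
contact_force: [0.2, 0.2, 0.2]
gripper_width: 0.993
grasp_force: 0.0
```

Emit:
move_arm:
  targets:
    - [[100,0,0,0.03,0],[100,0,0,0.03,0],[100,0,0,0.03,0],[100,0,0,0.033,0],[100,0,0,0,0]]

```text
time: 2.28
tool_pos: [0.5385, -0.1551, 0.1471]
tool_rot: [-0.004, 0.724, 0.69, -0.002]
contact_force: [-1.5, 0.3, -0.7]
gripper_width: 0.999
grasp_force: 0.0
```

Emit:
move_arm:
  targets:
    - [[60,0,0,0,0],[40,0,0,0,0],[20,0,0,0,0],[0,0,0,0,0],[0,0,0,0,0]]

```text
time: 2.7
tool_pos: [0.5431, -0.1551, 0.1539]
tool_rot: [0.001, 0.723, 0.691, 0.0]
contact_force: [0.7, -0.6, 0.2]
gripper_width: 0.299
grasp_force: 0.0
```

Emit:
move_arm:
  targets:
    - [[0,0,0,0,0],[0,0,0,0,0],[0,0,0,0,0],[0,0,0,0,0],[0,0,0,0,0]]

```text
time: 3.12
tool_pos: [0.5425, -0.1548, 0.1533]
tool_rot: [0.0, 0.723, 0.691, -0.0]
contact_force: [-2.8, 1.1, 5.3]
gripper_width: 0.079
grasp_force: 60.3
```

Emit:
move_arm:
  targets:
    - [[0,0,0,-0.01,0],[0,0,0,-0.025,0],[0,0,0,-0.04,0],[0,0,0,-0.035,0],[0,0,0,-0.02,0]]

```text
time: 3.53
tool_pos: [0.543, -0.1548, 0.232]
tool_rot: [0.001, 0.723, 0.691, 0.001]
contact_force: [0.4, 0.6, -3.3]
gripper_width: 0.079
grasp_force: 58.8
```

Emit:
move_arm:
  targets:
    - [[0,0,0,-0.005,0],[0,0,0,0,0],[0,0,0,0,0],[0,0,0,0,0],[0,0,0,0,0]]

```text
time: 3.95
tool_pos: [0.5416, -0.1544, 0.2315]
tool_rot: [-0.002, 0.723, 0.691, -0.001]
contact_force: [-0.6, 0.1, -4.6]
gripper_width: 0.079
grasp_force: 58.9
```

```bash
python3 - <<'E'
from h import *
import pickle
np.set_printoptions(precision=4,suppress=True)
F=[];T=[]
for i in range(30):
    f=grab_frame("scene" if i%2 else "side");
    if i>27: np.save(("scene" if i%2 else "side")+"1.npy",f)
    s=state();F.append(s["contact_force"]);T.append(s["ft_torque"])
F=np.array(F);T=np.array(T)
print(F.mean(0),F.std(0),T.mean(0),T.std(0),s["tool_pos"],theta(),s["time"],s["tool_rot"])
c=get_calibration("wrist");f=grab_frame("wrist");pickle.dump((c,f),open("w2.pkl","wb"))
sc=np.load("scene1.npy")[120:250,190:340];sd=np.load("side1.npy")[110:290,215:310]
a=cv2.resize(f,None,fx=.78,fy=.78)
b=cv2.resize(sc,None,fx=2.6,fy=2.6,interpolation=2);d=cv2.resize(sd,None,fx=3.2,fy=3.2,interpolation=2)
o=np.zeros((600,800,3),np.uint8);o[:a.shape[0],:a.shape[1]]=a;b=b[:300];o[300:300+b.shape[0],:b.shape[1]]=b
o[:d.shape[0],420:420+d.shape[1]]=d[:600]
cv2.imwrite("pics/l1.png",o[:,:,::-1])
E
```

```text
[-0.0931 -0.1364 -4.2339] [0.4483 0.487  0.4788] [ 0.006   0.0065 -0.0063] [0.0267 0.0338 0.0355] [ 0.5425 -0.1547  0.2335] 87.44246578433639 5.45 [-0.      0.7227  0.6912  0.    ]
```

View pics/l1.png

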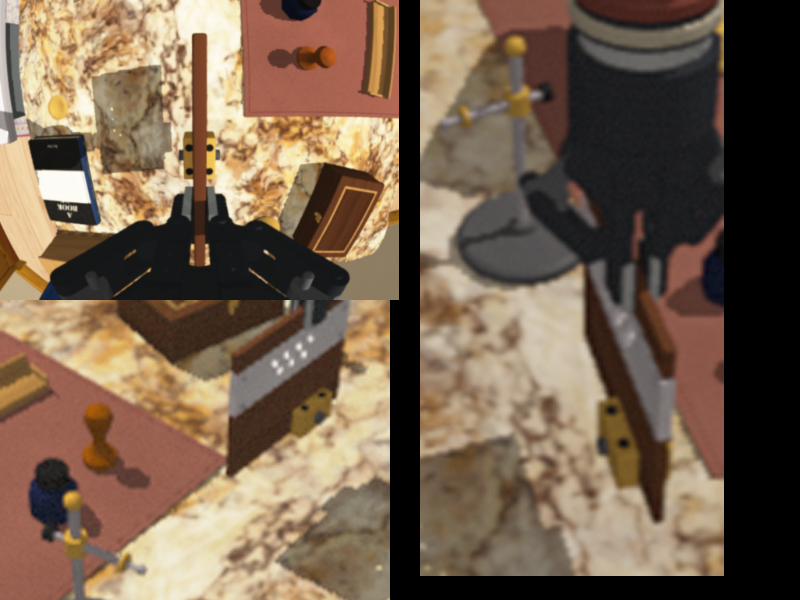

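The composite shows the rack held upright and lifted, with its near end at wrist-crop (201,33). The torque puts the balance 1.4 mm to -y of the grip, so at about y = -20 mm in the rack. That agrees with the camera estimate, so I'll use the hole at -18. Now I'll refine the hole and stud positions.

```bash
python3 - <<'E'
from h import *
import pickle
np.set_printoptions(precision=4,suppress=True)
tp=np.array(state()["tool_pos"]);th=np.radians(theta())
ex=np.array([np.sin(th),-np.cos(th),0]);ey=np.array([np.cos(th),np.sin(th),0])
f=np.load("scene1.npy");g=f.min(2)
m=(g>185).astype(np.uint8);x0,x1,y0,y1=292,315,128,148
M=np.zeros_like(m);M[y0:y1,x0:x1]=m[y0:y1,x0:x1]
n,l,st,ct=cv2.connectedComponentsWithStats(M)
for i in range(1,n):
    q=vplane("scene",*ct[i],tp-.004*ex,ex);print(ct[i],st[i,4],"y",(q-tp)@ey,"z rel rack",q[2]-tp[2]+.1533)
c,w=pickle.load(open("w2.pkl","rb"))
h=cv2.cvtColor(w,cv2.COLOR_RGB2HSV)
r=w[:,256].astype(int);print([(v,tuple(r[v])) for v in range(34,52)])
for v in (40,41,42,43): print(v,(plane("wrist",257,v,tp[2]-.0033,c)-tp)@ey)
# stud: zoom crops
a=cv2.resize(np.load("scene1.npy")[180:245,200:260],None,fx=9,fy=9,interpolation=2)
b=cv2.resize(np.load("side0.npy")[115:160,215:262],None,fx=5,fy=5,interpolation=2)
o=np.zeros((590,790,3),np.uint8);o[:a.shape[0],:a.shape[1]]=a;o[:b.shape[0],550:550+b.shape[1]]=b
cv2.imwrite("pics/st.png",o[:,:,::-1])
E
```

```text
[309.  134.5] 2 y -0.005903224233533189 z rel rack 0.10933707979674984
[304.5 137.5] 4 y 0.012083952635521655 z rel rack 0.10997873456854584
[299.6667 140.6667] 3 y 0.03109477177524681 z rel rack 0.1108393001474493
[306.5 140.5] 4 y 0.002167710130597904 z rel rack 0.09508178016447227
[295.25 144.  ] 4 y 0.04801855020876296 z rel rack 0.11017415354957166
[302.  143.5] 2 y 0.02017052736535298 z rel rack 0.09584544870105177
[297.  146.5] 2 y 0.039947020205662064 z rel rack 0.09779199239885944
[(34, (np.int64(249), np.int64(243), np.int64(219))), (35, (np.int64(249), np.int64(243), np.int64(219))), (36, (np.int64(249), np.int64(243), np.int64(220))), (37, (np.int64(249), np.int64(243), np.int64(221))), (38, (np.int64(249), np.int64(244), np.int64(223))), (39, (np.int64(249), np.int64(244), np.int64(224))), (40, (np.int64(249), np.int64(244), np.int64(225))), (41, (np.int64(243), np.int64(234), np.int64(205))), (42, (np.int64(178), np.int64(152), np.int64(121))), (43, (np.int64(119), np.int64(73), np.int64(48))), (44, (np.int64(116), np.int64(64), np.int64(38))), (45, (np.int64(120), np.int64(67), np.int64(38))), (46, (np.int64(123), np.int64(68), np.int64(41))), (47, (np.int64(122), np.int64(66), np.int64(39))), (48, (np.int64(122), np.int64(68), np.int64(40))), (49, (np.int64(122), np.int64(68), np.int64(40))), (50, (np.int64(121), np.int64(67), np.int64(39))), (51, (np.int64(122), np.int64(67), np.int64(39)))]
40 0.10623252905573609
41 0.10581260140154551
42 0.10539317416275086
43 0.10497423697262867
```

View pics/st.png

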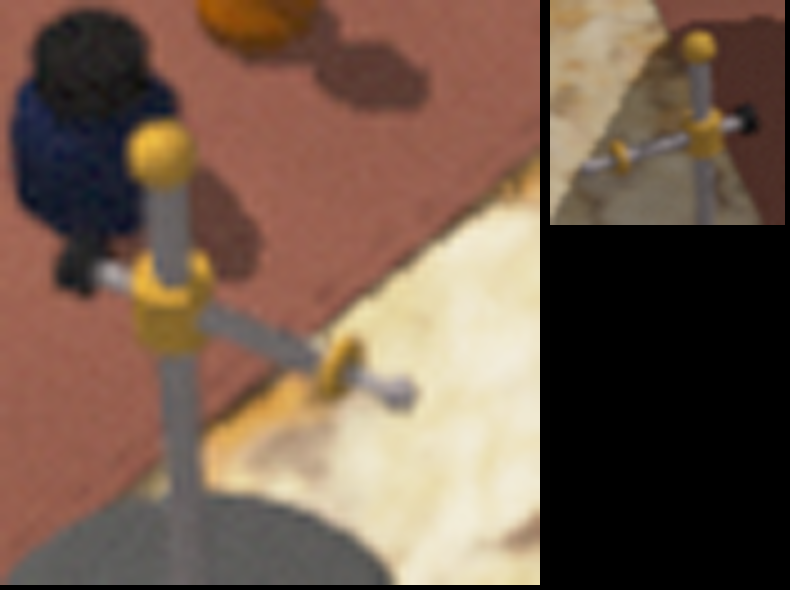

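Zoom: the ball is at (162,153), carrier (172,300), shoulder (341,367) and head/nose (403,394). I'll make one tighter check of the holder's position from the wrist picture, plus more torque samples, because -18 against -27 is close.

```bash
python3 - <<'E'
from h import *
import pickle
np.set_printoptions(precision=4,suppress=True)
c,w=pickle.load(open("w2.pkl","rb"))
s=state();tp=np.array(s["tool_pos"]);th=np.radians(theta());ex=np.array([np.sin(th),-np.cos(th),0]);ey=np.array([np.cos(th),np.sin(th),0])
m=(w.max(2)<60).astype(np.uint8);m[:165]=0;m[238:]=0;m[:,:229]=0;m[:,:]=m;m[:,284:]=0
n,l,st,ct=cv2.connectedComponentsWithStats(m)
for i in range(1,n):
    if st[i,4]>8: q=plane("wrist",*ct[i],tp[2]-.1533+.032,c)-tp;print(ct[i],st[i,4],q@ex,q@ey)
T=[];F=[]
for i in range(60):
    grab_frame("scene");s=state();T.append(s["ft_torque"]);F.append(s["contact_force"])
print(np.mean(T,0),np.mean(F,0),s["time"])
cv2.imwrite("pics/w2z.png",cv2.resize(w[160:245,225:290],None,fx=7,fy=7,interpolation=2)[:,:,::-1])
E
```

```text
[242.125  189.3906] 64 -0.010662300771616505 0.004208114975207596
[268.6154 189.2564] 39 0.011808749059056439 0.0043209156684995914
[231.7143 198.8571] 35 -0.019759954204579523 -0.0043631754619294525
[242.931 219.5  ] 58 -0.010418208774346861 -0.023781363989666997
[267.8684 219.3684] 38 0.011564387887762352 -0.023657254678362893
[-0.0026  0.0022 -0.0023] [ 0.044   0.0179 -4.1303] 8.5
```

View pics/w2z.png

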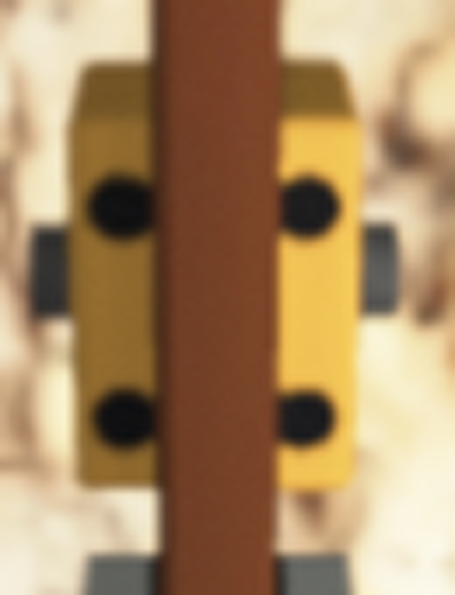

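```bash
python3 -c "
from h import *
plan([.450,-.05,.2335],95,5,0)
plan([.4626,.1348,.2335],101.3,7,0,[.450,-.05,.2335],95)"
```

```text
[[0, 0.0335, -0.0323, -0.0, -0.252], [0, 0.0343, -0.0315, -0.0, -0.252], [0, 0.0352, -0.0305, -0.0, -0.252], [0, 0.036, -0.0296, -0.0, -0.252], [0, 0.0367, -0.0286, -0.0, -0.252]]
[[0, 0.0436, 0.0068, -0.0, -0.15], [0, 0.0435, 0.0075, -0.0, -0.15], [0, 0.0433, 0.0082, -0.0, -0.15], [0, 0.0432, 0.0089, -0.0, -0.15], [0, 0.0431, 0.0095, -0.0, -0.15]]
[[0, 0.0429, 0.0102, -0.0, -0.15], [0, 0.0427, 0.0109, -0.0, -0.15]]
```

Emit:
move_arm:
  targets:
    - [[0,0.0335,-0.032,0,-0.25],[0,0.034,-0.0315,0,-0.25],[0,0.035,-0.0305,0,-0.25],[0,0.036,-0.0295,0,-0.25],[0,0.037,-0.0285,0,-0.25]]

```text
time: 8.92
tool_pos: [0.4494, -0.0493, 0.2334]
tool_rot: [-0.0, 0.676, 0.737, 0.0]
contact_force: [0.3, 0.7, -2.9]
gripper_width: 0.078
grasp_force: 59.0
```

Emit:
move_arm:
  targets:
    - [[0,0.0435,0.007,0,-0.15],[0,0.0435,0.0075,0,-0.15],[0,0.0435,0.008,0,-0.15],[0,0.043,0.009,0,-0.15],[0,0.043,0.0095,0,-0.15]]

```text
time: 9.33
tool_pos: [0.4595, 0.0831, 0.2339]
tool_rot: [0.0, 0.646, 0.763, 0.0]
contact_force: [0.5, -0.1, -4.5]
gripper_width: 0.075
grasp_force: 59.1
```

Emit:
move_arm:
  targets:
    - [[0,0.043,0.01,0,-0.15],[0,0.043,0.011,0,-0.15],[0,0,0,0,0],[0,0,0,0,0],[0,0,0,0,0]]

```text
time: 9.75
tool_pos: [0.463, 0.1347, 0.2335]
tool_rot: [0.0, 0.634, 0.773, -0.0]
contact_force: [0.9, -0.2, -4.2]
gripper_width: 0.075
grasp_force: 59.1
```

```bash
cat >> h.py <<'E'
A=np.radians(11.3);U=np.array([np.cos(A),np.sin(A),0]);V=np.array([-np.sin(A),np.cos(A),0])
def meas(n=6):
    P=[];F=[];T=[]
    for i in range(n):
        f=grab_frame("scene");s=state();P.append(s["tool_pos"]);F.append(s["contact_force"]);T.append(s["ft_torque"])
    p=np.mean(P,0);F=np.mean(F,0);print("u,v,z",np.round([p@U,p@V,p[2]],4),"th",round(theta(),2),"F uvz",np.round([F@U,F@V,F[2]],2),"T",np.round(np.mean(T,0),3),"t",s["time"]);return f
E
python3 - <<'E'
from h import *
f=meas(4);s=get_calibration
cv2.imwrite("pics/pre.png",cv2.resize(np.vstack([f[110:280,180:330],grab_frame("side")[90:260,180:330]]),None,fx=1.76,fy=1.76,interpolation=2)[:,:,::-1])
E
```

```text
u,v,z [0.4804 0.0408 0.2335] th 101.16 F uvz [-0.7   0.17 -4.26] T [-0.013  0.016  0.005] t 9.95
```

Emit:
move_arm:
  targets:
    - [[0,0.0013,0,0.02,-0.02],[0,0,0,0.027,0],[0,0,0.013,0,0],[0,0,0.013,0,0],[0,0,0,0,0]]

```text
time: 10.42
tool_pos: [0.4799, 0.1388, 0.2057]
tool_rot: [0.001, 0.634, 0.774, 0.001]
contact_force: [-0.4, 0.2, -3.8]
gripper_width: 0.077
grasp_force: 59.1
```

```bash
python3 - <<'E'
from h import *
f=meas(4);g=grab_frame("side")
a=cv2.resize(f[130:260,180:300],None,fx=3.3,fy=3.3,interpolation=2);b=cv2.resize(g[90:220,190:300],None,fx=3.3,fy=3.3,interpolation=2)
cv2.imwrite("pics/pre2.png",np.hstack([a,b])[:,:,::-1])
E
```

```text
u,v,z [0.497  0.0422 0.2062] th 101.36 F uvz [-0.2   0.11 -4.33] T [-0.01  -0.005  0.039] t 10.6167
```

View pics/pre2.png

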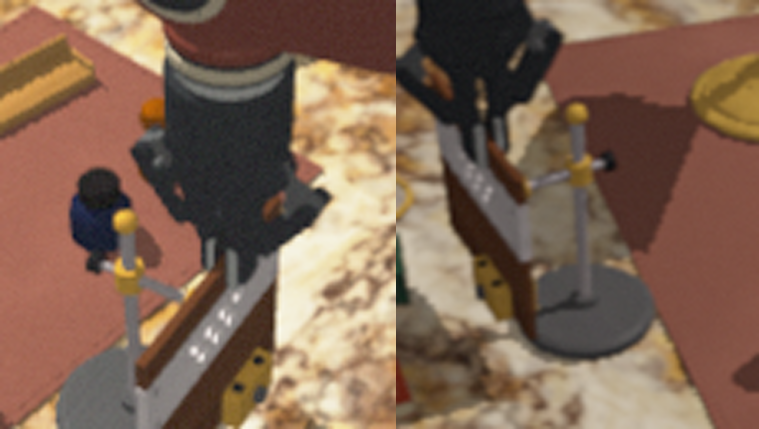

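The view shows the rack squarely in front of the stud, with its holes at crop (197,353)–(240,300) in the scene half. I'll compare hole and stud in the same camera.

```bash
python3 - <<'E'
from h import *
np.set_printoptions(precision=4,suppress=True)
tp=U*.497+V*.0422+np.array([0,0,.2062])
for n,(x0,x1,y0,y1),nose in [("scene",(232,262,212,245),(245.,223.7)),("side",(206,224,130,155),(222,148.2))]:
    f=grab_frame(n);m=np.zeros(f.shape[:2],np.uint8);m[y0:y1,x0:x1]=(f.min(2)>(185 if n=="scene" else 165))[y0:y1,x0:x1]
    N,l,st,ct=cv2.connectedComponentsWithStats(m)
    for i in range(1,N):
        q=vplane(n,*ct[i],tp-.004*U,U);print(n,ct[i],st[i,4],"v",q@V,"z",q[2],"rel",q@V-tp@V,q[2]-tp[2])
    q=vplane(n,*nose,U*.505,U);print("nose",q@V,q[2])
E
```

```text
scene [251.3333 219.6667] 3 v 0.03617657941071052 z 0.1605619332306234 rel -0.006023420589289494 -0.045638066769376595
scene [247.  225.5] 2 v 0.054916978394681834 z 0.1600142149749959 rel 0.012716978394681819 -0.04618578502500409
scene [249. 227.] 3 v 0.04629076769081911 z 0.14693475194804773 rel 0.0040907676908190915 -0.05926524805195227
scene [242.6667 230.6667] 3 v 0.07321636011961949 z 0.16154416347063993 rel 0.031016360119619474 -0.04465583652936006
scene [245.  232.5] 2 v 0.06355607663932261 z 0.14619952163264027 rel 0.021356076639322596 -0.06000047836735972
scene [239.375 236.75 ] 8 v 0.08698773219166792 z 0.15603896756181035 rel 0.0447877321916679 -0.050161032438189646
nose 0.04260772748045985 0.14745252563980493
nose 0.039119118643020964 0.1516713306830404
```

Emit:
move_arm:
  targets:
    - [[0,-0.0017,0.0033,0,0],[0,0,0.0033,0,0],[0,0,0.0015,0,0],[0,0,0,0,0],[0,0,0,0,0]]

```text
time: 11.18
tool_pos: [0.4832, 0.1386, 0.2053]
tool_rot: [-0.0, 0.634, 0.774, -0.0]
contact_force: [-1.0, 0.1, -4.4]
gripper_width: 0.082
grasp_force: 59.1
```

```bash
python3 -c "
from h import *
meas(5)"
```

```text
u,v,z [0.501  0.0413 0.2052] th 101.36 F uvz [-0.13  0.14 -4.64] T [ 0.016 -0.009 -0.024] t 11.4333
```

Emit:
move_arm:
  targets:
    - [[0,0,0.0017,0,0],[0,0,0,0,0],[0,0,0,0,0]]

```text
time: 11.68
tool_pos: [0.4843, 0.1388, 0.2053]
tool_rot: [0.0, 0.634, 0.774, 0.0]
contact_force: [-0.1, -1.1, -3.5]
gripper_width: 0.079
grasp_force: 59.1
```

```bash
python3 -c "
from h import *
meas(5)"
```

```text
u,v,z [0.502  0.0413 0.2053] th 101.36 F uvz [ 0.   -0.18 -4.28] T [-0.014 -0.002  0.001] t 11.9333
```

Emit:
move_arm:
  targets:
    - [[0,0,0.0017,0,0],[0,0,0,0,0],[0,0,0.0017,0,0],[0,0,0,0,0],[0,0,0,0,0]]

```text
time: 12.35
tool_pos: [0.4862, 0.1392, 0.2053]
tool_rot: [-0.0, 0.634, 0.774, -0.0]
contact_force: [0.3, -0.1, -3.5]
gripper_width: 0.08
grasp_force: 59.1
```

```bash
python3 -c "
from h import *
meas(4)"
```

```text
u,v,z [0.5041 0.0413 0.2053] th 101.36 F uvz [ 0.12 -0.33 -4.51] T [-0.011 -0.003  0.002] t 12.55
```

Emit:
move_arm:
  targets:
    - [[0,0,0.0017,0,0],[0,0,0,0,0],[0,0,0,0,0]]

```text
time: 12.8
tool_pos: [0.4873, 0.1394, 0.2053]
tool_rot: [0.0, 0.634, 0.774, 0.0]
contact_force: [-0.0, -0.6, -4.1]
gripper_width: 0.075
grasp_force: 59.1
```

```bash
python3 -c "
from h import *
meas(4)"
```

```text
u,v,z [0.5051 0.0413 0.2053] th 101.36 F uvz [ 0.01 -0.37 -3.93] T [ 0.024  0.003 -0.007] t 13.0
```

Emit:
move_arm:
  targets:
    - [[0,0,0.0017,0,0],[0,0,0,0,0],[0,0,0,0,0]]

```text
time: 13.25
tool_pos: [0.4883, 0.1397, 0.2053]
tool_rot: [0.0, 0.634, 0.774, 0.0]
contact_force: [0.3, 0.1, -4.4]
gripper_width: 0.077
grasp_force: 59.1
```

```bash
python3 -c "
from h import *
meas(4)"
```

```text
u,v,z [0.5061 0.0413 0.2053] th 101.36 F uvz [-0.03 -0.1  -4.11] T [-0.01   0.011  0.018] t 13.45
```

Emit:
move_arm:
  targets:
    - [[0,0,0.0017,0,0],[0,0,0,0,0],[0,0,0,0,0]]

```text
time: 13.7
tool_pos: [0.4893, 0.1399, 0.2053]
tool_rot: [0.0, 0.634, 0.774, 0.0]
contact_force: [0.7, -0.1, -3.9]
gripper_width: 0.079
grasp_force: 59.1
```

```bash
python3 -c "
from h import *
meas(4)"
```

```text
u,v,z [0.5071 0.0413 0.2053] th 101.36 F uvz [-0.13 -0.05 -4.1 ] T [0.008 0.015 0.012] t 13.9
```

Emit:
move_arm:
  targets:
    - [[0,0,0.0017,0,0],[0,0,0,0,0],[0,0,0,0,0]]

```text
time: 14.15
tool_pos: [0.4903, 0.14, 0.2053]
tool_rot: [0.0, 0.634, 0.774, 0.0]
contact_force: [0.0, 0.1, -4.2]
gripper_width: 0.08
grasp_force: 59.1
```

```bash
python3 -c "
from h import *
meas(4)"
```

```text
u,v,z [0.5081 0.0413 0.2053] th 101.36 F uvz [ 0.29 -0.1  -4.21] T [-0.02   0.013 -0.012] t 14.35
```

Emit:
move_arm:
  targets:
    - [[0,0,0.0017,0,0],[0,0,0,0,0],[0,0,0,0,0]]

```text
time: 14.6
tool_pos: [0.4913, 0.1403, 0.2053]
tool_rot: [-0.0, 0.634, 0.774, -0.0]
contact_force: [0.3, 0.8, -4.1]
gripper_width: 0.083
grasp_force: 59.1
```

```bash
python3 - <<'E'
from h import *
f=meas(4);g=grab_frame("side")
a=cv2.resize(f[150:250,190:290],None,fx=4,fy=4,interpolation=2);b=cv2.resize(g[90:190,190:290],None,fx=4,fy=4,interpolation=2)
cv2.imwrite("pics/in1.png",np.hstack([a,b])[:,:,::-1])
E
```

```text
u,v,z [0.5092 0.0413 0.2053] th 101.36 F uvz [-0.02 -0.11 -4.71] T [-0.014  0.007  0.002] t 14.8
```

View pics/in1.png

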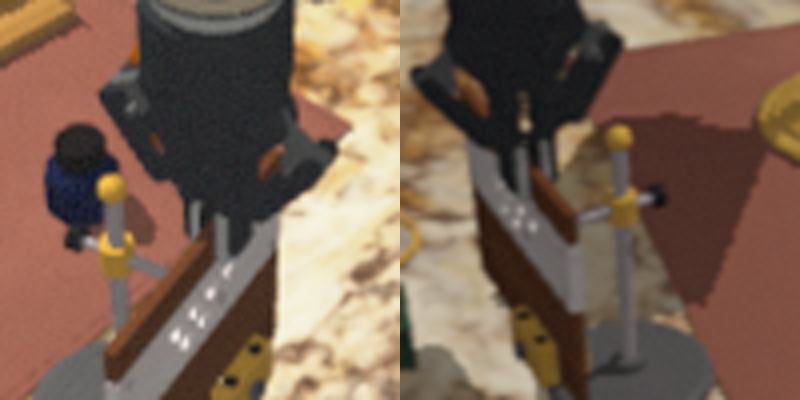

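The scene half shows the rack right up to the stud with no force yet (holes at (180,345)–(228,270)); the hole is moving over the nose. I'll keep going in small steps.

Emit:
move_arm:
  targets:
    - [[0,0,0.0017,0,0],[0,0,0,0,0],[0,0,0.0017,0,0],[0,0,0,0,0],[0,0,0,0,0]]

```text
time: 15.27
tool_pos: [0.4933, 0.1407, 0.2053]
tool_rot: [-0.0, 0.634, 0.774, 0.0]
contact_force: [0.8, 0.5, -3.2]
gripper_width: 0.082
grasp_force: 59.1
```

```bash
python3 -c "
from h import *
meas(4)"
```

```text
u,v,z [0.5112 0.0413 0.2053] th 101.36 F uvz [ 0.2   0.06 -4.18] T [-0.023  0.001 -0.006] t 15.4667
```

Emit:
move_arm:
  targets:
    - [[0,0,0.0017,0,0],[0,0,0,0,0],[0,0,0.0017,0,0],[0,0,0,0,0],[0,0,0,0,0]]

```text
time: 15.88
tool_pos: [0.4953, 0.1411, 0.2053]
tool_rot: [-0.0, 0.634, 0.774, -0.0]
contact_force: [-0.4, 0.1, -4.6]
gripper_width: 0.076
grasp_force: 59.1
```

```bash
python3 -c "
from h import *
meas(4)"
```

```text
u,v,z [0.5132 0.0413 0.2053] th 101.36 F uvz [ 0.54 -0.46 -4.28] T [-0.019  0.006 -0.005] t 16.0833
```

Emit:
move_arm:
  targets:
    - [[0,0,0.0017,0,0],[0,0,0,0,0],[0,0,0.0017,0,0],[0,0,0,0,0],[0,0,0,0,0]]

```text
time: 16.5
tool_pos: [0.4972, 0.1415, 0.2053]
tool_rot: [-0.0, 0.634, 0.774, -0.0]
contact_force: [0.7, 0.2, -4.3]
gripper_width: 0.076
grasp_force: 59.1
```

```bash
python3 -c "
from h import *
meas(5)"
```

```text
u,v,z [0.5153 0.0413 0.2053] th 101.36 F uvz [ 0.23 -0.21 -4.18] T [-0.001  0.005 -0.004] t 16.75
```

Emit:
move_arm:
  targets:
    - [[0,0,0.0017,0,0],[0,0,0,0,0],[0,0,0,0,0]]

```text
time: 17.0
tool_pos: [0.4982, 0.1416, 0.2053]
tool_rot: [-0.0, 0.634, 0.774, -0.0]
contact_force: [-0.1, -0.4, -4.1]
gripper_width: 0.079
grasp_force: 59.1
```

```bash
python3 -c "
from h import *
meas(5)"
```

```text
u,v,z [0.5163 0.0413 0.2053] th 101.36 F uvz [ 0.04 -0.05 -4.34] T [-0.014  0.032  0.015] t 17.25
```

Emit:
move_arm:
  targets:
    - [[0,0,0.0017,0,0],[0,0,0,0,0],[0,0,0,0,0]]

```text
time: 17.5
tool_pos: [0.4993, 0.1418, 0.2053]
tool_rot: [-0.0, 0.634, 0.774, -0.0]
contact_force: [0.3, -0.9, -4.0]
gripper_width: 0.083
grasp_force: 59.1
```

```bash
python3 -c "
from h import *
meas(5)"
```

```text
u,v,z [0.5173 0.0413 0.2053] th 101.36 F uvz [ 0.17 -0.05 -3.8 ] T [ 0.017  0.005 -0.013] t 17.75
```

Emit:
move_arm:
  targets:
    - [[0,0,0.0013,0,0],[0,0,0,0,0],[0,0,0,0,0]]

```text
time: 18.0
tool_pos: [0.5, 0.142, 0.2053]
tool_rot: [0.0, 0.634, 0.774, 0.0]
contact_force: [0.2, -0.8, -3.8]
gripper_width: 0.078
grasp_force: 59.1
```

```bash
python3 -c "
from h import *
meas(5)"
```

```text
u,v,z [0.5181 0.0413 0.2053] th 101.36 F uvz [ 0.14 -0.17 -4.12] T [0.005 0.022 0.02 ] t 18.25
```

Still no shoulder contact, so I'll go on gently.

Emit:
move_arm:
  targets:
    - [[0,0,0.0013,0,0],[0,0,0,0,0],[0,0,0,0,0]]

```text
time: 18.5
tool_pos: [0.5005, 0.1421, 0.2051]
tool_rot: [-0.0, 0.634, 0.774, -0.0]
contact_force: [-2.0, 0.0, -3.8]
gripper_width: 0.075
grasp_force: 59.1
```

```bash
python3 -c "
from h import *
meas(5)"
```

```text
u,v,z [0.5187 0.0413 0.2052] th 101.37 F uvz [-1.25  0.07 -4.15] T [-0.059  0.241  0.005] t 18.75
```

Emit:
move_arm:
  targets:
    - [[0,0,0.0013,0,0],[0,0,0,0,0],[0,0,0,0,0]]

```text
time: 19.0
tool_pos: [0.5011, 0.1423, 0.2051]
tool_rot: [-0.0, 0.634, 0.774, -0.001]
contact_force: [-2.6, -0.4, -3.1]
gripper_width: 0.077
grasp_force: 59.2
```

```bash
python3 - <<'E'
from h import *
f=meas(5);np.save("f3.npy",f);np.save("g3.npy",grab_frame("side"))
E
```

```text
u,v,z [0.5193 0.0413 0.2051] th 101.36 F uvz [-3.66 -0.03 -3.43] T [-0.143  0.702  0.058] t 19.25
```

Contact came at u = 0.5185, which matches the shoulder (the nose would have met the board at 0.501). I'll back off 3 mm onto the neck, then lower to feel for the rest.

Emit:
move_arm:
  targets:
    - [[0,0,-0.005,0,0],[0,0,0,0.0017,0],[0,0,0,0,0],[0,0,0,0,0]]

```text
time: 19.63
tool_pos: [0.499, 0.1418, 0.2046]
tool_rot: [0.001, 0.634, 0.774, 0.001]
contact_force: [0.4, 0.6, -4.5]
gripper_width: 0.075
grasp_force: 59.1
```

```bash
python3 -c "
from h import *
meas(4)"
```

```text
u,v,z [0.517  0.0413 0.2045] th 101.36 F uvz [-0.29 -0.24 -3.99] T [ 0.005 -0.008  0.008] t 19.8333
```

Emit:
move_arm:
  targets:
    - [[0,0,0,0.001,0],[0,0,0,0,0],[0,0,0,0,0]]

```text
time: 20.08
tool_pos: [0.4986, 0.1417, 0.2036]
tool_rot: [-0.0, 0.634, 0.774, -0.0]
contact_force: [-1.1, 1.1, -5.5]
gripper_width: 0.076
grasp_force: 59.1
```

```bash
python3 -c "
from h import *
meas(4)"
```

```text
u,v,z [0.5167 0.0413 0.2037] th 101.36 F uvz [ 0.3  -0.05 -4.18] T [-0.001  0.011  0.019] t 20.2833
```

Emit:
move_arm:
  targets:
    - [[0,0,0,0.001,0],[0,0,0,0,0],[0,0,0,0,0]]

```text
time: 20.53
tool_pos: [0.4985, 0.1417, 0.203]
tool_rot: [-0.0, 0.634, 0.774, -0.0]
contact_force: [0.4, 0.1, -4.4]
gripper_width: 0.076
grasp_force: 59.1
```

```bash
python3 -c "
from h import *
meas(3)"
```

```text
u,v,z [0.5166 0.0413 0.2031] th 101.36 F uvz [-0.08  0.1  -4.52] T [-0.    -0.028  0.016] t 20.6833
```

Emit:
move_arm:
  targets:
    - [[0,0,0,0.001,0],[0,0,0,0,0],[0,0,0,0,0]]

```text
time: 20.93
tool_pos: [0.4985, 0.1417, 0.2024]
tool_rot: [-0.0, 0.634, 0.774, -0.0]
contact_force: [0.7, 0.2, -5.0]
gripper_width: 0.077
grasp_force: 59.1
```

```bash
python3 -c "
from h import *
meas(3)"
```

```text
u,v,z [0.5167 0.0413 0.2025] th 101.36 F uvz [-0.31  0.16 -4.17] T [ 0.012  0.009 -0.007] t 21.0833
```

Emit:
move_arm:
  targets:
    - [[0,0,0,0.001,0],[0,0,0,0,0],[0,0,0,0,0]]

```text
time: 21.33
tool_pos: [0.4985, 0.1417, 0.2018]
tool_rot: [-0.0, 0.634, 0.774, -0.0]
contact_force: [0.5, -0.0, -3.9]
gripper_width: 0.078
grasp_force: 59.1
```

```bash
python3 -c "
from h import *
meas(3)"
```

```text
u,v,z [0.5166 0.0413 0.2018] th 101.36 F uvz [-0.09 -0.57 -4.04] T [-0.028  0.024  0.007] t 21.4833
```

Emit:
move_arm:
  targets:
    - [[0,0,0,0.001,0],[0,0,0,0,0],[0,0,0,0,0]]

```text
time: 21.73
tool_pos: [0.4986, 0.1417, 0.2014]
tool_rot: [0.0, 0.634, 0.774, 0.0]
contact_force: [0.1, -0.8, -3.6]
gripper_width: 0.081
grasp_force: 59.1
```

```bash
python3 -c "
from h import *
meas(3)"
```

```text
Traceback (most recent call last):
  File "h.py", line 33, in meas
    f=grab_frame("scene");s=state();P.append(s["tool_pos"]);F.append(s["contact_force"]);T.append(s["ft_torque"])
ValueError: 200 camera calls are used up
```

Emit:
move_arm:
  targets:
    - [[0,0,0,0.001,0],[0,0,0,0,0],[0,0,0,0,0]]

```text
time: 22.08
tool_pos: [0.4987, 0.1417, 0.2011]
tool_rot: [0.0, 0.634, 0.774, 0.0]
contact_force: [-0.1, -1.2, -1.9]
gripper_width: 0.081
grasp_force: 59.5
```

```bash
python3 -c "
from h import *
meas(3)"
```

```text
Traceback (most recent call last):
  File "h.py", line 33, in meas
    f=grab_frame("scene");s=state();P.append(s["tool_pos"]);F.append(s["contact_force"]);T.append(s["ft_torque"])
ValueError: 200 camera calls are used up
```

Emit:
move_arm:
  targets:
    - [[0,0,0,0.001,0],[0,0,0,0,0],[0,0,0,0,0]]

```text
time: 22.33
tool_pos: [0.4989, 0.1417, 0.2008]
tool_rot: [0.0, 0.634, 0.774, 0.0]
contact_force: [-0.9, -0.9, 1.3]
gripper_width: 0.075
grasp_force: 59.9
```

```bash
python3 -c "
from h import *
meas(3)"
```

```text
Traceback (most recent call last):
  File "h.py", line 33, in meas
    f=grab_frame("scene");s=state();P.append(s["tool_pos"]);F.append(s["contact_force"]);T.append(s["ft_torque"])
ValueError: 200 camera calls are used up
```

The weight came off only after about 4 mm of drop from the entry height, which is more than the 2 mm of play on the head. So the hole rests on the neck. I'll ease up slightly and release with a small opening to stay clear of the rod.

Emit:
move_arm:
  targets:
    - [[0,0,0,-0.0005,0],[0,0,0,0,0],[0,0,0,0,0],[0,0,0,0,0]]

```text
time: 22.67
tool_pos: [0.4987, 0.1417, 0.2007]
tool_rot: [0.0, 0.634, 0.774, 0.0]
contact_force: [-0.8, -0.6, 2.0]
gripper_width: 0.083
grasp_force: 60.0
```

Emit:
move_arm:
  targets:
    - [[12,0,0,0,0],[14,0,0,0,0],[18,0,0,0,0],[22,0,0,0,0],[25,0,0,0,0]]

```text
time: 23.08
tool_pos: [0.4985, 0.1417, 0.2002]
tool_rot: [-0.0, 0.634, 0.774, -0.0]
contact_force: [0.7, -0.2, -0.1]
gripper_width: 0.248
grasp_force: 0.0
```

Emit:
move_arm:
  targets:
    - [[25,0,0,0,0],[25,0,0,0,0],[25,0,0,0,0],[25,0,0,0,0],[25,0,0,0,0]]

```text
time: 23.5
tool_pos: [0.4986, 0.1417, 0.2004]
tool_rot: [0.0, 0.634, 0.774, -0.0]
contact_force: [-0.4, 1.1, 0.8]
gripper_width: 0.246
grasp_force: 0.0
```

Emit:
move_arm:
  targets:
    - [[25,0,0,-0.008,0],[25,0,0,-0.012,0],[25,0,0,-0.012,0],[25,0,0,-0.012,0],[25,0,0,-0.012,0]]

```text
time: 23.92
tool_pos: [0.4988, 0.1418, 0.2354]
tool_rot: [0.0, 0.634, 0.774, 0.0]
contact_force: [0.1, -0.0, 0.0]
gripper_width: 0.25
grasp_force: 0.0
```

Emit:
move_arm:
  targets:
    - [[25,0,0,-0.03,0],[25,0,0,-0.04,0],[25,0,0,-0.04,0],[25,0,0,-0.04,0],[25,0,0,-0.03,0]]

```text
time: 24.33
tool_pos: [0.4989, 0.1418, 0.3454]
tool_rot: [0.001, 0.634, 0.774, 0.001]
contact_force: [1.4, -0.0, -0.3]
gripper_width: 0.253
grasp_force: 0.0
```

Emit:
move_arm:
  targets:
    - [[25,0,0,0,0],[25,0,0,0,0],[25,0,0,0,0],[25,0,0,0,0],[25,0,0,0,0]]

```text
time: 24.75
tool_pos: [0.498, 0.1416, 0.3402]
tool_rot: [-0.001, 0.634, 0.774, -0.001]
contact_force: [0.4, 0.0, -0.6]
gripper_width: 0.251
grasp_force: 0.0
```

Emit:
move_arm:
  targets:
    - [[25,0,0,0,0],[25,0,0,0,0],[25,0,0,0,0],[25,0,0,0,0],[25,0,0,0,0]]

```text
time: 25.17
tool_pos: [0.4986, 0.1417, 0.3419]
tool_rot: [-0.0, 0.634, 0.774, -0.0]
contact_force: [0.3, -0.6, -0.4]
gripper_width: 0.253
grasp_force: 0.0
```

Emit:
move_arm:
  targets:
    - [[25,0,0,0,0],[25,0,0,0,0],[25,0,0,0,0],[25,0,0,0,0],[25,0,0,0,0]]

```text
time: 25.58
tool_pos: [0.4986, 0.1417, 0.342]
tool_rot: [0.0, 0.634, 0.774, 0.0]
contact_force: [0.5, 0.1, -0.3]
gripper_width: 0.248
grasp_force: 0.0
```

Emit:
move_arm:
  targets:
    - [[25,0,0,0,0],[25,0,0,0,0],[25,0,0,0,0],[25,0,0,0,0],[25,0,0,0,0]]

```text
time: 26.0
tool_pos: [0.4986, 0.1417, 0.342]
tool_rot: [-0.0, 0.634, 0.774, -0.0]
contact_force: [-0.4, 0.6, 0.1]
gripper_width: 0.25
grasp_force: 0.0
```

Emit:
move_arm:
  targets:
    - [[25,0,0,0,0],[25,0,0,0,0],[25,0,0,0,0],[25,0,0,0,0],[25,0,0,0,0]]

```text
time: 26.42
tool_pos: [0.4986, 0.1417, 0.342]
tool_rot: [-0.0, 0.634, 0.774, -0.0]
contact_force: [0.0, -0.5, 0.0]
gripper_width: 0.251
grasp_force: 0.0
```

Emit:
move_arm:
  targets:
    - [[25,0,0,0,0],[25,0,0,0,0],[25,0,0,0,0],[25,0,0,0,0],[25,0,0,0,0]]

```text
time: 26.83
tool_pos: [0.4986, 0.1417, 0.342]
tool_rot: [0.0, 0.634, 0.774, -0.0]
contact_force: [0.5, -1.0, 0.2]
gripper_width: 0.249
grasp_force: 0.0
```

```bash
python3 -c "
from plant import job
print(job.job_done())"
```

```text
the job is handed in; nothing more can be done
None
```

By the force readings, the pen rack hangs on the stud's neck by the hole at y = -18 mm (balance point about -21 mm), released with the arm clear, and the job is handed in at about 27 s; camera calls ran out before release, so I couldn't check the final hang by picture.

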